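# Stopper a sample flask and present it to the inspection camera

## Task

Put the smaller of the two black stoppers, the one that fits, into the neck of the aluminium flask, so that its flange lies flat on the rim, and let go of it. Then lift the stoppered flask and hold it up for the inspection camera: upright, the middle of the rim of its neck level with the lens and straight in front of it, 160 mm from the front of the lens, with one of the flask's two broad faces squarely towards the lens. Keep the flask upright all the way, leave the other stopper and everything else where it is, and finish while still holding the flask there, motionless in the gripper.

Things in the scene. Friction and masses are not known exactly. Their poses are not given: they have to be found in the camera images.
- flask: loose bare aluminium flask, 0.28 kg, 110 mm tall, standing. Origin: centre of its underside, z up. Rectangular body 50 mm thick (x) by 68 mm wide (y), 50 mm high; the two broad faces (68 x 50 mm) look along its x and -x. A sloped shoulder to 58 mm, then a straight round neck, 38 mm outside diameter, from 58 to 110 mm, open at the top with a bore of 26 mm diameter, 49 mm deep
- flask_mouth (a point): centre of the rim (top plane) of the flask's neck, 110 mm above its underside, axes as the flask's
- small_stopper: loose black rubber stopper, 30 g, the one that fits. Origin: centre of its small end underneath, z up through the knob. Tapered plug, 14 mm diameter at z = 0 to 24 mm at z = 22; flange 34 mm diameter, z = 22 to 26; round knob 20 mm diameter, z = 26 to 42. Hangs upright by its flange in its stand's hole. It goes into the neck under its own weight, home when the flange lies on the rim
- small_stopper_seat (a point): centre of the underside of the small stopper's flange (22 mm above its origin); meets flask_mouth when the stopper is home
- large_stopper: loose black rubber stopper of the same form but too thick for the flask: plug 32 to 38 mm diameter, flange 50 mm, knob 30 mm, the same heights; hangs in the other stand. Leave it
- stand_a: fixed grey block 62 x 62 x 40 mm with a round through hole, 27 mm; holds the small stopper. Origin: centre of its underside. The two stands can change places
- stand_b: fixed grey block 62 x 62 x 40 mm with a round through hole, 41 mm; holds the large stopper. Origin: centre of its underside
- inspection_camera: fixed camera on a post with a foot; its foot is 100 x 110 x 34 mm, its grey housing 84 x 52 x 52 mm, top 269 mm above the worktop. Origin on the worktop below the housing; it looks along its own -x, level
- lens (a point): centre of the front of the camera's lens barrel (34 mm diameter), 240 mm above the worktop and 70 mm ahead of the camera's origin. Its x axis points back into the camera, so the lens looks along -x; y to the side; z up. The rim of the flask belongs at x = -160 mm, y = 0, z = 0 here
- marker_black: marker lying on the worktop, 17 x 137 x 19 mm; origin centre of its underside; bystander
- pen: pen lying on the worktop, 12 x 145 x 9 mm; origin centre of its underside; bystander
- table_scraper: hand scraper lying on the worktop, 52 x 248 x 17 mm, long along its y; origin centre of its underside; bystander
- tape_roll: fixed roll of brown packing tape lying on its side face, 101 mm diameter, 48 mm high; origin centre of its underside; bystander

How it is judged (in metres and radians):
On the way, in this order (a step that is already met when the one before it is completed fails the run):
1. the small stopper is home in the neck of the standing flask and let go (z of small_stopper_seat in the frame of flask_mouth between -0.004 and 0.003 m and distance between small_stopper_seat and flask_mouth below 0.005 m and angle between the z axis of small_stopper and the z axis of flask, either way round below 0.12 rad and height (world z) of flask_mouth below 0.116 m and angle between flask's own z axis and vertical below 0.1 rad and contact force between the fingers and small_stopper below 0.2 N), for 0.2 s.
2. the flask is lifted clear of the worktop with the stopper home (z of small_stopper_seat in the frame of flask_mouth between -0.004 and 0.003 m and distance between small_stopper_seat and flask_mouth below 0.005 m and angle between the z axis of small_stopper and the z axis of flask, either way round below 0.12 rad and height (world z) of flask_mouth above 0.15 m and contact force between the fingers and flask above 1 N), for 0.2 s.
At the end, for the whole second after the job is handed in: Flask held still in the fingers, stopper home (within 3 mm), rim centre 140 to 180 mm before the lens and within 15 mm of its axis, upright within 8 degrees, broad face square to the lens within 10 degrees, camera not touched, the other things within 30 mm of where they were (z of small_stopper_seat in the frame of flask_mouth between -0.004 and 0.003 m and distance between small_stopper_seat and flask_mouth below 0.005 m and angle between the z axis of small_stopper and the z axis of flask, either way round below 0.12 rad and x of flask_mouth in the frame of lens between -0.18 and -0.14 m and y of flask_mouth in the frame of lens between -0.015 and 0.015 m and z of flask_mouth in the frame of lens between -0.015 and 0.015 m and angle between flask's own z axis and vertical below 0.14 rad and angle between the x axis of flask and the x axis of lens, either way round below 0.17 rad and contact force between the fingers and flask above 1 N and linear speed of flask below 0.02 m/s and angular speed of flask below 0.15 rad/s and contact force between flask and inspection_camera below 0.2 N and distance of each of large_stopper, marker_black, pen, table_scraper from where it was at the start of the episode below 0.03 m); the arm keeps its last pose, push and grip.
It fails at once if a bystander or the large stopper is moved by more than 30 mm (distance of any of large_stopper, marker_black, pen, table_scraper from where it was at the start of the episode above 0.03 m).
It fails at once if the flask is tipped by more than about 30 degrees (angle between flask's own z axis and vertical above 0.5 rad).
It also fails if it takes over 61 s, if anything falls off the work surface, if the arm or the gripper's body presses on something with over 40 N, if the wrist force passes 120 N, or if a joint passes its speed limit or range.

## Robot

A 6-joint arm with a two-finger parallel gripper is mounted at the origin on a cart in front of the work surface, level with it; the furniture and walls round the work are solid. World frame = base frame: x ahead of the robot, y to its left, z up, the work surface at z = 0. Lengths are in m, angles in degrees, forces in N, time in s.
With the tool pointing down it reaches from about 0.325 to 0.775 m from the base axis. Payload 5.5 kg.
Tool frame: the origin (TCP) lies at the centre of the arm's flange, where the gripper is bolted on; the fingertips stand 182 mm ahead of it and the grasp point (between the pads) lies 163 mm ahead of it; z points along the fingers, y is the line along which they close (so a half turn about z gives the same grasp; the last joint's range is limited). The gripper opens to 88 mm and grips with 3 to 60 N. Pads are 20 mm wide; open, the fingers measure 115 mm over their backs; the gripper's body (75 mm by 178 mm) begins 61 mm behind the grasp point.
Start: joints at [73.47, 5.22, 70.514, -0, 104.267, -3.249], TCP at [0.138, 0.584, 0.405] pointing down, gripper open.
Joint ranges: [-164.24, 164.24], [-49.07, 125.15], [9.68, 141.18], [-86.29, 266.29], [3.28, 154.24], [-151.56, 151.56]. Speed limits (degrees/s): [147.25, 147.25, 172.46, 180, 180, 180].

## Interface

Orientations are given as [roll, pitch, yaw] about the fixed x, y, z axes, in that order (R = Rz(yaw) Ry(pitch) Rx(roll)).
In Python, from station import r gives the robot as it stands. The module is installed in compiled form; this text tells all that it offers. Calls block until the motion is done:
- r.reach(position, orientation): joint-space move of the TCP to a pose.
- r.servo_line(position, rotation=None, speed=0.15): straight line of the TCP; rotation=None keeps the orientation; speed is the mean speed in m/s.
- r.move_joints(angles): joint-space move.
- r.let_go() and r.grab(squeeze=None): open the fingers fully, or close them until they stop; squeeze is the grip in N (None keeps the last).
- r.wait(seconds).
- r.inverse_kinematics(position, orientation): joint angles nearest the present ones, or None.
- r.sense(): the state.
- r.snapshot(name): name is "scene" or "top"; returns a dict with "frame" (400x640x3 uint8, red, green, blue), "fx", "fy", "cx", "cy" (pixels), "dist_coeffs" ([k1, k2, p1, p2, k3] as OpenCV has them; the pictures are not rectified), "R" (3x3) and "t" (3): a world point X has camera coordinates R X + t. Camera axes: x right, y down, z forward; pixel columns grow to the right and rows downward; lengths in m; the calibration is good to about 2 mm. A picture is of the moment at which its call begins. There is no depth.
A pose or a line that the arm cannot do raises r.IKError and nothing moves.
- r.hand_in(): hands the job in; it is judged then, once.
The state is a dict: "clock": time; "joints": joint angles; "joint_vel": joint speeds; "joint_torque": joint torques, N m; "tcp_pos": TCP position; "orientation": TCP orientation; "contact_force": force on the tool from outside, world axes, zero at the start; "torque": the same for the moment, N m; "opening": finger opening in m; "gripper_force": force on a finger pad.
Only numpy, scipy, OpenCV 4.12 (cv2) and the standard library are available. Lean on these libraries where they do the work, as an engineer would, in place of code of your own. Each camera call takes 0.05 s, during which the arm holds its last target. There are 200 camera calls.

## Working session

There is one attempt and no reset: what is moved stays moved. The work goes in short steps, each a Python script; the robot and the scene stay as the last script left them, time stands still between calls to the robot, and variables do not carry over. Pictures are saved under pics/ and viewed, at most 10 in all, crops included, and the job is handed in when it is done.

```bash
mkdir -p pics; cat > h.py <<'E'
import numpy as np, cv2
from station import r
def snap(n,f):
    s=r.snapshot(n); cv2.imwrite('pics/'+f,cv2.cvtColor(s['frame'],cv2.COLOR_RGB2BGR)); 
    np.savez('pics/'+f[:-4]+'.npz',**{k:np.array(v) for k,v in s.items()}); return s
def K(s): return np.array([[s['fx'],0,s['cx']],[0,s['fy'],s['cy']],[0,0,1]],float)
def px2w(s,uv,z):
    p=cv2.undistortPoints(np.array(uv,float).reshape(-1,1,2),K(s),np.array(s['dist_coeffs'],float)).reshape(-1,2)
    R=np.array(s['R']);t=np.array(s['t']); C=-R.T@t
    d=np.c_[p,np.ones(len(p))]@R
    return C+d*((np.array(z)-C[2])/d[:,2])[:,None]
def w2px(s,X):
    return cv2.projectPoints(np.array(X,float).reshape(-1,1,3),cv2.Rodrigues(np.array(s['R'],float))[0],np.array(s['t'],float),K(s),np.array(s['dist_coeffs'],float))[0].reshape(-1,2)
E
python3 - <<'E'
from h import *
for n in('top','scene'):
    s=snap(n,n+'0.png'); R=np.array(s['R']);print(n,-R.T@np.array(s['t']),R[2],s['fx'])
print(r.sense())
E
```

```text
top [0.45002791 0.00376883 1.53594016] [ 0.1181116  -0.00218873 -0.99299791] 450.9691539664695
scene [ 0.21525229 -0.75181562  0.85511624] [ 0.38661123  0.68192249 -0.62089731] 382.408959312746
{'clock': 0.1, 'joints': array([ 7.34707406e+01,  5.25923472e+00,  7.05732410e+01, -1.95594548e-03,
        1.04266649e+02, -3.24798295e+00]), 'joint_vel': array([ 0.0384104 , -0.09947656, -0.20054115, -0.03543587, -0.04721119,
       -0.05210514]), 'joint_torque': array([ 1.53656012e-03, -4.47858703e+01, -4.07570207e+01,  6.99060364e-02,
        2.84688285e-02, -1.19452448e-04]), 'tcp_pos': array([0.13785547, 0.58400742, 0.40363222]), 'orientation': array([-1.79900927e+02, -3.72274904e-03,  1.66718240e+02]), 'contact_force': array([-0.13859495,  0.52820335, -0.75879017]), 'torque': array([ 0.03616805, -0.03571257, -0.04103277]), 'gripper_force': 0.0, 'opening': 0.08747072179224748}
```

View pics/top0.png

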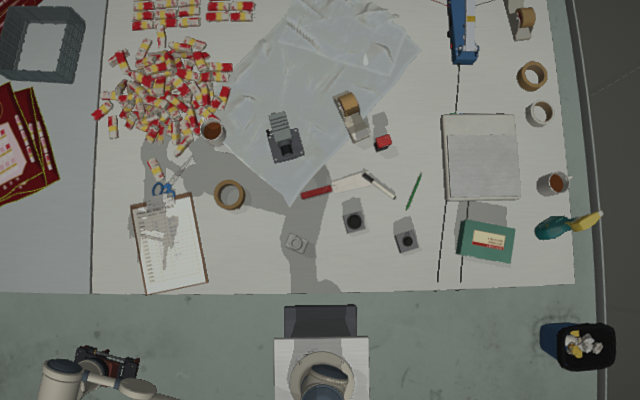

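View pics/scene0.png

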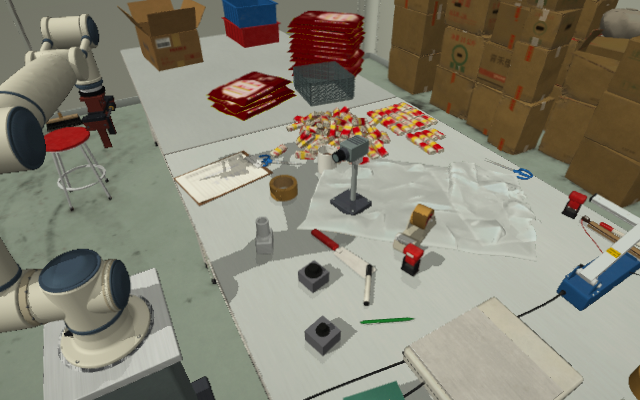

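The top view shows the flask at about (296,243), the stands at (354,221) and (406,240), and the inspection camera at about (283,140). In the scene view they are at (264,237), (313,275), (322,333) and (350,165). I'll take enlarged crops of both.

```bash
python3 - <<'E'
import cv2
a=cv2.imread('pics/top0.png')[100:265,255:435]
cv2.imwrite('pics/c1.png',cv2.resize(a[:80,:80],None,fx=7,fy=7,interpolation=cv2.INTER_CUBIC))
cv2.imwrite('pics/c2.png',cv2.resize(a[100:165,20:170],None,fx=5.3333,fy=5.3333,interpolation=cv2.INTER_CUBIC))
b=cv2.imread('pics/scene0.png')[125:225,320:440]
cv2.imwrite('pics/c3.png',cv2.resize(b[:95,:70],None,fx=6,fy=6,interpolation=cv2.INTER_CUBIC))
E
```

```text
(no output)
```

View pics/c1.png

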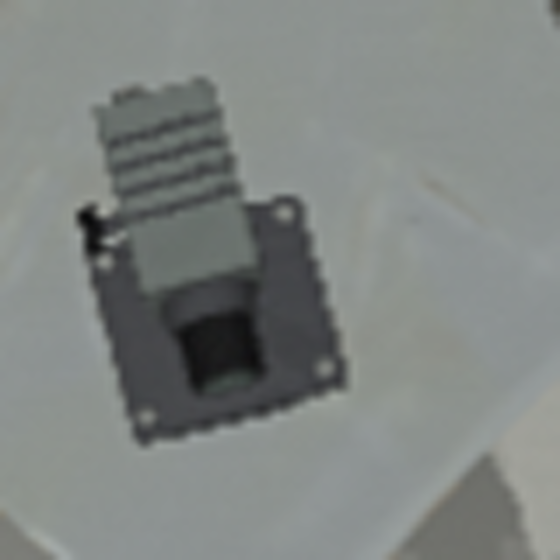

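View pics/c2.png

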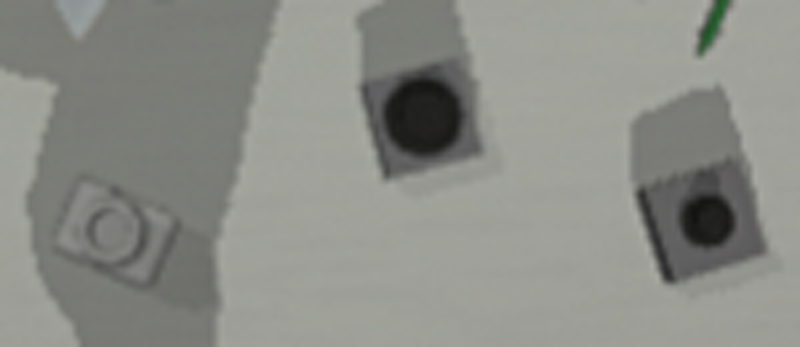

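View pics/c3.png

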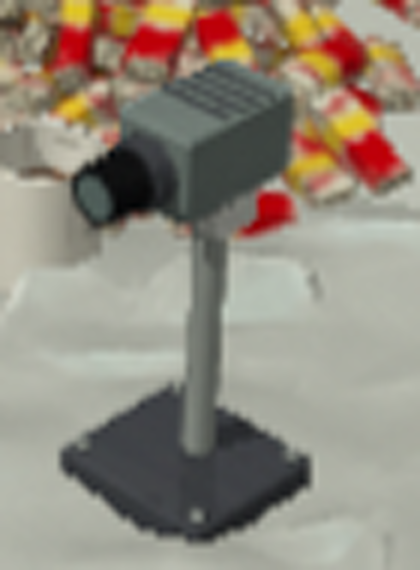

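c1 shows the camera foot with corners at (138,443), (345,383), (298,200) and (97,260), looking down-image. In c2 the small stopper is in the right-hand stand at (708,220) and the large one is on the left at (422,117). The flask rim is at about (114,231) and its body corners are at (80,178), (180,222), (155,287) and (55,250). c3 shows the lens front at (92,197).

```bash
cat >> h.py <<'E'
def load(n): return dict(np.load('pics/'+n+'0.npz'))
def full(c,off,f): return (np.array(c,float)+.5)/f-.5+np.array(off)
E
python3 - <<'E'
from h import *
np.set_printoptions(precision=4,suppress=True)
T=load('top');S=load('scene')
g=lambda c:full(c,(255,100),7); k=lambda c:full(c,(275,200),16/3)
foot=px2w(T,g([(138,443),(345,383),(298,200),(97,260)]),.034)
print('foot',foot,foot.mean(0),[np.linalg.norm(foot[i]-foot[(i+1)%4]) for i in range(4)])
h=px2w(T,g([(150,300),(258,275),(210,80),(100,108)]),.266);print('housing',h,h.mean(0),[np.linalg.norm(h[i]-h[(i+1)%4]) for i in range(4)])
print('lensTop',px2w(T,g([(190,392),(262,372)]),[.24,.24]))
print('lensScene',px2w(S,full([(92,197)],(320,125),6),[.24]))
print('stopper knob',px2w(T,k([(708,220),(422,117)]),.06))
st=px2w(T,k([(643,193),(738,160),(768,252),(668,284)]),[.04]*3+[0.0]);print(st, st[:3])
b=px2w(T,k([(80,178),(180,222),(155,287),(55,250)]),.05);print('body',b,b.mean(0),[np.linalg.norm(b[i]-b[(i+1)%4]) for i in range(4)])
print('rim',px2w(T,k([(114,231)]),.11))
# scene crops
for p in ((264,237),(322,333)): pass
a=cv2.imread('pics/scene0.png')
c=[cv2.resize(a[205:265,235:295],(390,390),interpolation=2),cv2.resize(a[305:365,292:352],(390,390),interpolation=2)]
cv2.imwrite('pics/c4.png',np.hstack(c))
E
```

```text
foot [[0.7383 0.147  0.034 ]
 [0.7659 0.0464 0.034 ]
 [0.8577 0.0682 0.034 ]
 [0.8296 0.1668 0.034 ]] [0.7979 0.1071 0.034 ] [np.float64(0.10436226289032928), np.float64(0.09432812921072051), np.float64(0.10248962280001876), np.float64(0.09341697998163709)]
housing [[0.7536 0.1197 0.266 ]
 [0.7632 0.0751 0.266 ]
 [0.847  0.0944 0.266 ]
 [0.8359 0.1403 0.266 ]] [0.7999 0.1074 0.266 ] [np.float64(0.04565967287875558), np.float64(0.0859879681792687), np.float64(0.047232290304335546), np.float64(0.08491096545994933)]
lensTop [[0.72   0.1055 0.24  ]
 [0.728  0.0753 0.24  ]]
lensScene [[0.7256 0.09   0.24  ]]
stopper knob [[ 0.4665 -0.2891  0.06  ]
 [ 0.5334 -0.1145  0.06  ]]
[[ 0.4845 -0.2529  0.04  ]
 [ 0.5037 -0.3134  0.04  ]
 [ 0.446  -0.3302  0.04  ]
 [ 0.4271 -0.2739  0.    ]] [[ 0.4845 -0.2529  0.04  ]
 [ 0.5037 -0.3134  0.04  ]
 [ 0.446  -0.3302  0.04  ]]
body [[0.5001 0.0966 0.05  ]
 [0.472  0.0353 0.05  ]
 [0.4324 0.0513 0.05  ]
 [0.4561 0.1125 0.05  ]] [0.4651 0.0739 0.05  ] [np.float64(0.06738768966216857), np.float64(0.0426662826837175), np.float64(0.06560569494580497), np.float64(0.04679243046813085)]
rim [[0.4664 0.0731 0.11  ]]
```

View pics/c4.png

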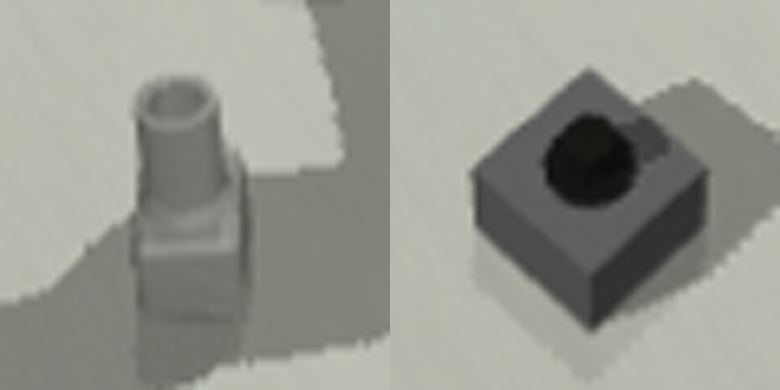

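c4 shows the rim of the empty flask at about (176,102) and the small stopper in its stand, with stand-top corners (590,68), (710,172), (592,278) and (472,174). I'll triangulate these and check reach.

```bash
python3 - <<'E'
from h import *
np.set_printoptions(precision=4,suppress=True)
T=load('top');S=load('scene')
q=lambda c:full(c,(235,205),6.5); u=lambda c:full(np.array(c)-[390,0],(292,305),6.5)
print('rim scene',px2w(S,q([(176,102)]),.11))
c=px2w(S,u([(590,68),(710,172),(592,278),(472,174)]),.04);print('stand scene',c.mean(0),[np.linalg.norm(c[i]-c[(i+1)%4]) for i in range(4)])
k=lambda c:full(c,(275,200),16/3)
c=px2w(T,k([(643,193),(738,160),(768,252),(674,284)]),.04);print('stand top',c.mean(0),[np.linalg.norm(c[i]-c[(i+1)%4]) for i in range(4)])
# dark blob centroid of stopper flange, top view
im=T['frame'][225:255,392:420].astype(int).sum(2); m=(im<105).astype(np.uint8)
n,l,s,ce=cv2.connectedComponentsWithStats(m); 
for i in range(1,n):
    if s[i,4]>20: print(s[i],px2w(T,[ce[i]+[392,225]],.046))
for p,z in(((.4665,-.289),.228),((.4665,-.289),.35),((.466,.073),.298),((.466,.073),.251),((.572,.051),.381)):
  for y in(90,60,120,0,30,-30):
    j=r.inverse_kinematics([*p,z],[180,0,y]); print(p,z,y,None if j is None else np.round(j))
E
```

```text
rim scene [[0.4688 0.0755 0.11  ]]
stand scene [ 0.4672 -0.2944  0.04  ] [np.float64(0.0635961729753038), np.float64(0.061078836316484766), np.float64(0.061282978337969356), np.float64(0.06333797851706481)]
stand top [ 0.4654 -0.2917  0.04  ] [np.float64(0.06351575986456338), np.float64(0.06006713360613922), np.float64(0.06253609575155396), np.float64(0.05947427655046287)]
[12 12  8  9 58] [[ 0.4669 -0.292   0.046 ]]
(0.4665, -0.289) 0.228 90 [-35.  -0.  94.   0.  86. -35.]
(0.4665, -0.289) 0.228 60 [-35.  -0.  94.   0.  86.  -5.]
(0.4665, -0.289) 0.228 120 [-35.  -0.  94.   0.  86. -65.]
(0.4665, -0.289) 0.228 0 [-35.  -0.  94.  -0.  86.  55.]
(0.4665, -0.289) 0.228 30 [-35.  -0.  94.  -0.  86.  25.]
(0.4665, -0.289) 0.228 -30 [-35.  -0.  94.  -0.  86.  85.]
(0.4665, -0.289) 0.35 90 [-35.  -3.  84.   0.  99. -35.]
(0.4665, -0.289) 0.35 60 [-35.  -3.  84.   0.  99.  -5.]
(0.4665, -0.289) 0.35 120 [-35.  -3.  84.   0.  99. -65.]
(0.4665, -0.289) 0.35 0 [-35.  -3.  84.  -0.  99.  55.]
(0.4665, -0.289) 0.35 30 [-35.  -3.  84.  -0.  99.  25.]
(0.4665, -0.289) 0.35 -30 [-35.  -3.  84.  -0
[... 323 characters left out ...]
 -15. 100.  -0.  95. 125.]
(0.466, 0.073) 0.251 90 [  5. -14. 104.  -0.  90.   5.]
(0.466, 0.073) 0.251 60 [  5. -14. 104.  -0.  90.  35.]
(0.466, 0.073) 0.251 120 [  5. -14. 104.   0.  90. -25.]
(0.466, 0.073) 0.251 0 [  5. -14. 104.  -0.  90.  95.]
(0.466, 0.073) 0.251 30 [  5. -14. 104.  -0.  90.  65.]
(0.466, 0.073) 0.251 -30 [  5. -14. 104.  -0.  90. 125.]
(0.572, 0.051) 0.381 90 [  2.   1.  77.  -0. 102.   2.]
(0.572, 0.051) 0.381 60 [  2.   1.  77.  -0. 102.  32.]
(0.572, 0.051) 0.381 120 [  2.   1.  77.   0. 102. -28.]
(0.572, 0.051) 0.381 0 [  2.   1.  77.  -0. 102.  92.]
(0.572, 0.051) 0.381 30 [  2.   1.  77.  -0. 102.  62.]
(0.572, 0.051) 0.381 -30 [  2.   1.  77.  -0. 102. 122.]
```

```bash
python3 - <<'E'
from h import *
o=[180,0,60]
r.reach([.4667,-.2925,.30],o); 
r.servo_line([.4667,-.2925,.229],speed=.08)
s=r.sense();print(s['clock'],s['tcp_pos'],s['contact_force'])
r.grab(8); s=r.sense();print(s['opening'],s['gripper_force'],s['contact_force'])
r.servo_line([.4667,-.2925,.32],speed=.1)
s=r.sense();print(s['clock'],s['tcp_pos'],s['opening'],s['gripper_force'],s['contact_force'])
r.reach([.4674,.0743,.365],o)
t=snap('top','t1.png');c=snap('scene','s1.png'); s=r.sense();print(s['clock'],s['tcp_pos'],s['opening'])
p=w2px(c,[[.4674,.0743,.11]])[0];print(p)
x,y=[int(v) for v in p]
cv2.imwrite('pics/c5.png',cv2.resize(cv2.cvtColor(c['frame'],4)[y-70:y+45,x-50:x+50],None,fx=5,fy=5,interpolation=2))
E
```

```text
4.425 [ 0.46688295 -0.29264829  0.22973621] [-0.43073754  0.1476128  -0.52792186]
0.019632895014850986 8.000056601358665 [-0.47530915  0.24129349 -0.55643186]
6.5333 [ 0.46658852 -0.29244688  0.31898286] 0.01948627166044349 7.999887863443291 [-0.27515855  0.73798273  0.58645187]
8.0167 [0.46770673 0.07335743 0.36465747] 0.019451459686671165
[261.36415415 220.64854802]
```

View pics/c5.png

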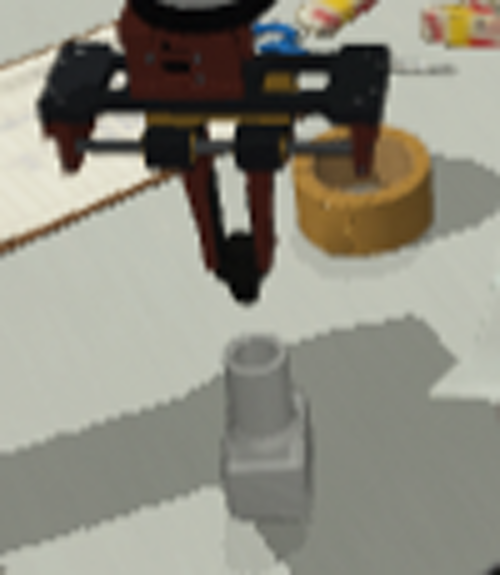

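c5 shows the stopper held upright with its small end at about (247,301), just above the rim at about (258,354). I'll compare that with the projected positions.

```bash
python3 - <<'E'
from h import *
c=dict(np.load('pics/s1.npz'))
s=r.sense()['tcp_pos']; print(s)
f=lambda X:((w2px(c,[X])[0]-[261-50,220-70]+.5)*5-.5).round(1)
print('stopper small end',f([*s[:2],s[2]-.2117]),'rim',f([.4674,.0743,.11]), 'rim+5x',f([.4724,.0743,.11]),'rim+5y',f([.4674,.0793,.11]))
E
```

```text
[0.46770673 0.07335743 0.36465747]
stopper small end [247.2 299.9] rim [253.8 355.2] rim+5x [261.7 352.5] rim+5y [250.6 350.3]
```

```bash
python3 - <<'E'
from h import *
P=[.4686,.0750]   # command offset: arm settles ~0.9 mm short in y
r.servo_line([*P,.33],speed=.1)
for h in (.016,.011,.007):
    r.servo_line([*P,.2297+.070+h],speed=.05); s=r.sense();print(h,s['clock'],s['tcp_pos'],s['contact_force'],s['opening'])
    if abs(s['contact_force'][2]-.6)>4: print('contact');break
c=snap('scene','s2.png');t=snap('top','t2.png')
a=cv2.cvtColor(c['frame'],4)[190:270,225:305]
cv2.imwrite('pics/c6.png',cv2.resize(a,None,fx=7,fy=7,interpolation=2))
E
```

```text
0.016 8.95 [0.46852764 0.07502184 0.31536978] [0.2228853  0.11104239 0.28003837] 0.019711826596634483
0.011 9.2 [0.46853006 0.07500289 0.3103573 ] [0.04778894 0.67222425 0.75653005] 0.019618402316672102
0.007 9.45 [0.46855039 0.07498002 0.30639517] [ 0.84684899 -0.09739851 -0.35426308] 0.019912802426174114
```

View pics/c6.png

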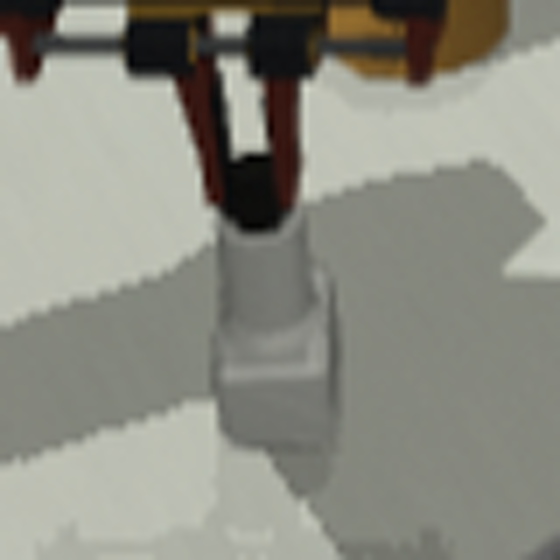

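c6 shows the plug in the bore, with the flange over the rim and perhaps 1 mm short in x (flange about x=257, neck about 263). I'll shift slightly, lower further and release.

```bash
python3 - <<'E'
from h import *
P=[.4697,.0750]
for h in (.005,.003,.0015):
    r.servo_line([*P,.2997+h],speed=.04); s=r.sense();print(h,s['clock'],s['tcp_pos'],s['contact_force'],s['torque'],s['opening'])
    if np.linalg.norm(s['contact_force'])>4: print('contact');break
r.let_go(); r.wait(.3)
r.servo_line([*P,.39],speed=.15)
s=r.sense();print(s['clock'],s['opening'],s['contact_force'])
c=snap('scene','s3.png');t=snap('top','t3.png')
a=cv2.resize(cv2.cvtColor(c['frame'],4)[190:270,225:305],(390,390),interpolation=2)
b=cv2.resize(cv2.cvtColor(t['frame'],4)[210:270,266:326],(390,390),interpolation=2)
cv2.imwrite('pics/c7.png',np.hstack([a,b]))
E
```

```text
0.005 9.8 [0.46973035 0.07499518 0.3045339 ] [-0.05613661 -0.59038054 -0.66081087] [-0.05243112  0.0912576  -0.04537245] 0.019635892520479942
0.003 10.05 [0.46964862 0.07502242 0.3025144 ] [ 0.94231311 -0.06820765  0.40655456] [ 0.00529091  0.2229317  -0.0085945 ] 0.01990223166748687
0.0015 10.3 [0.46965003 0.07503718 0.30107054] [ 0.21550539  0.38556084 -1.21627218] [-0.08913333  0.14654877  0.07688136] 0.019677186582123064
12.475 0.08795634936283556 [ 0.96501845  0.54289265 -0.55843784]
```

View pics/c7.png

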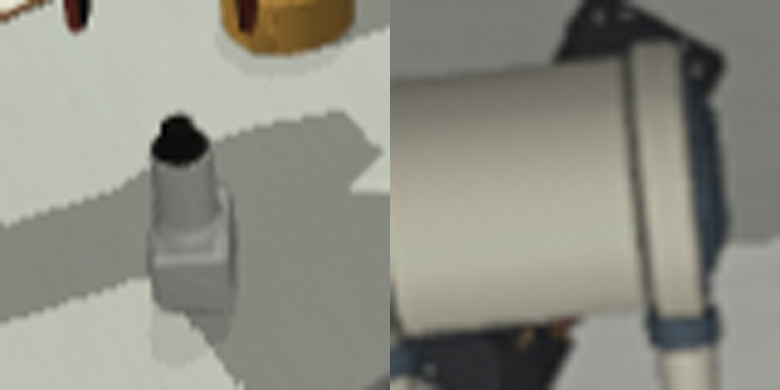

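c7 shows the stopper seated flat on the rim, flask standing. Next I grip the neck, lift, and carry it to the camera with a yaw change of 36°.

```bash
python3 - <<'E'
from h import *
P=[.4697,.0750]
r.servo_line([*P,.250],speed=.08); s=r.sense();print(s['clock'],s['tcp_pos'],s['contact_force'])
r.grab(35); r.wait(.2); s=r.sense();print(s['opening'],s['gripper_force'],s['contact_force'])
r.servo_line([*P,.381],speed=.08); r.wait(.3); s=r.sense();print(s['clock'],s['opening'],s['gripper_force'],s['contact_force'])
r.servo_line([.5716,.0524,.381],[180,0,60+36],speed=.06); r.wait(.5); s=r.sense();print(s['clock'],s['tcp_pos'],s['orientation'],s['opening'],s['contact_force'])
c=snap('scene','s4.png');t=snap('top','t4.png')
a=cv2.resize(cv2.cvtColor(c['frame'],4)[110:240,240:400],(640,520),interpolation=2)
cv2.imwrite('pics/c8.png',a)
E
```

```text
14.475 [0.46984056 0.0749888  0.25052197] [ 0.30007814 -1.05711561 -0.99260645]
0.03676123397882412 34.951379648409784 [-0.92990935  0.82500956 -0.70112027]
17.6 0.03702567666935209 34.946997771039605 [ 0.21854205 -0.48080268 -3.69166071]
19.9917 [0.57159456 0.05239956 0.38098839] [ 1.79999952e+02 -1.16152678e-04  9.59979883e+01] 0.03732956860195711 [-0.10022231  0.3424528  -2.66176591]
```

View pics/c8.png

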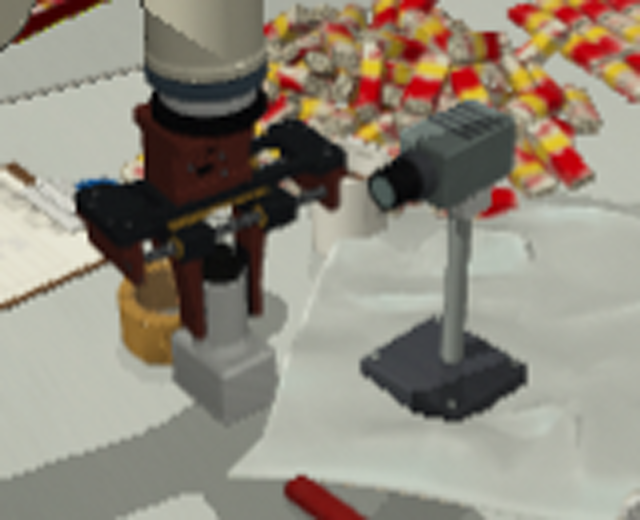

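c8 shows the flask held upright and stoppered in front of the lens, with body lower corners at about (178,385), (228,422) and (272,385). I'll check the yaw against the projected model and refine the corners with a tight crop.

```bash
python3 - <<'E'
from h import *
c=dict(np.load('pics/s4.npz'))
x0,y0=278,188
a=cv2.cvtColor(c['frame'],4)[y0:y0+34,x0:x0+40]; F=15
a=cv2.resize(a,None,fx=F,fy=F,interpolation=2)
for yaw,col in((14,(0,255,0)),(6,(0,0,255)),(22,(255,0,0))):
    q=np.deg2rad(yaw);R=np.array([[np.cos(q),-np.sin(q)],[np.sin(q),np.cos(q)]])
    for z in(.1305,.1805):
        X=[[*(R@[sx*.025,sy*.034]+[.5716,.0524]),z] for sx,sy in((-1,-1),(1,-1),(1,1),(-1,1))]
        p=((w2px(c,X)-[x0,y0]+.5)*F-.5).round().astype(int)
        cv2.polylines(a,[p],True,col,1)
cv2.imwrite('pics/c9.png',a)
E
```

```text
(no output)
```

View pics/c9.png

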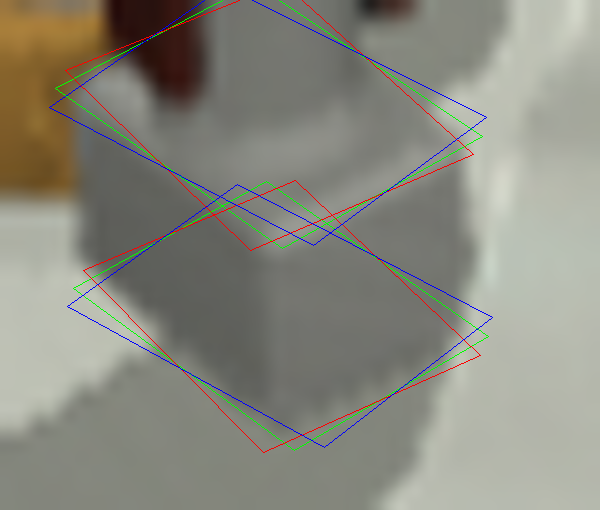

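I have now viewed 11 pictures, one more than the limit of 10, so no more viewing. The overlay suggests the flask yaw is a few degrees under 14° (front edge near x=270 against the green 295). I'll fix it numerically by fitting edges of the flask and the camera.

```bash
cat > fit.py <<'E'
from h import *
from scipy.optimize import differential_evolution as DE
from scipy.ndimage import map_coordinates as mc
def box(lx,ly,z0,z1,cx=0):
    v=lambda sx,sy,z:(cx+sx*lx/2,sy*ly/2,z)
    q=[(-1,-1),(1,-1),(1,1),(-1,1)]; E={}
    for i in range(4):
        a,b=q[i],q[(i+1)%4]
        E['b%d'%i]=(v(*a,z0),v(*b,z0));E['t%d'%i]=(v(*a,z1),v(*b,z1));E['v%d'%i]=(v(*a,z0),v(*a,z1))
    return E
def gray(n): 
    s=dict(np.load('pics/'+n+'.npz')); g=cv2.GaussianBlur(s['frame'].astype(np.float32).mean(2),(0,0),.8)
    return s,np.log(g+10)
def fit(views,x0,half):
    V=[(gray(n),np.array([e for e in ed])) for n,ed in views]
    w=np.linspace(.06,.94,25)
    def cost(p):
        q=np.deg2rad(p[3]);R=np.array([[np.cos(q),-np.sin(q),0],[np.sin(q),np.cos(q),0],[0,0,1]]); tot=0
        for (s,g),E in V:
            X=(E[:,0,None]*(1-w)[None,:,None]+E[:,1,None]*w[None,:,None])@R.T+p[:3]
            P=w2px(s,X).reshape(len(E),25,2); d=P[:,-1]-P[:,0]; n=np.c_[-d[:,1],d[:,0]]/np.linalg.norm(d,axis=1)[:,None]
            f=lambda k:mc(g,[(P[...,1]+k*n[:,None,1]).ravel(),(P[...,0]+k*n[:,None,0]).ravel()],order=1).reshape(len(E),25)
            tot-=np.minimum(np.abs((f(1)-f(-1)).mean(1)),.5).sum()
        return tot
    x0=np.array(x0,float);half=np.array(half,float)
    for sd in (0,1):
        o=DE(cost,list(zip(x0-half,x0+half)),seed=sd,maxiter=80,popsize=12,tol=1e-6); print(o.x.round(4),round(o.fun,3),'start',round(cost(x0),3))
    xs=o.x.copy();print('yaw scan',[(d,round(cost([*xs[:3],xs[3]+d]),3)) for d in(-8,-4,-2,0,2,4,8)])
E
python3 - <<'E'
from fit import *
b=box(.05,.068,0,.05)
print('flask before'); top=[b['t%d'%i] for i in range(4)]; 
fit([('top0',top),('scene0',[b[k] for k in('b0','v0','v1','t0','b3','v3')])],[.469,.0748,0,-22],[.006,.006,.0005,15])
print('flask top only');fit([('top0',top)],[.469,.0748,0,-22],[.006,.006,.0005,15])
print('flask now');fit([('s4',[b[k] for k in('b0','b3','v0','v1','v3')])],[.5716,.0524,.1305,12],[.007,.007,.004,15])
f=box(.1,.11,0,.034);hh=box(.084,.052,.217,.269)
print('foot');fit([('top0',[f['t%d'%i] for i in range(4)]),('scene0',[f[k] for k in('b0','b3','v0','t0','t3')])],[.798,.107,0,14],[.012,.012,.0005,12])
print('housing');fit([('top0',[hh[k] for k in('t0','t1','t2','t3')]),('scene0',[hh[k] for k in('t0','t3','b0','t1','t2','v0','v1')])],[.799,.107,-.0015,14],[.012,.012,.002,12])
E
```

```text
flask before
[ 4.67400e-01  7.18000e-02  5.00000e-04 -2.14385e+01] -0.831 start -0.685
[ 4.67400e-01  7.18000e-02  5.00000e-04 -2.14379e+01] -0.831 start -0.685
yaw scan [(-8, np.float32(-0.558)), (-4, np.float32(-0.731)), (-2, np.float32(-0.803)), (0, np.float32(-0.831)), (2, np.float32(-0.801)), (4, np.float32(-0.719)), (8, np.float32(-0.593))]
flask top only
[ 4.72500e-01  7.79000e-02 -5.00000e-04 -2.49029e+01] -0.295 start -0.13
[ 4.72500e-01  7.79000e-02 -5.00000e-04 -2.49025e+01] -0.295 start -0.13
yaw scan [(-8, np.float32(-0.224)), (-4, np.float32(-0.273)), (-2, np.float32(-0.289)), (0, np.float32(-0.295)), (2, np.float32(-0.29)), (4, np.float32(-0.277)), (8, np.float32(-0.231))]
flask now
[0.5732 0.0594 0.1303 9.7059] -0.805 start -0.587
[0.5732 0.0594 0.1303 9.7082] -0.805 start -0.587
yaw scan [(-8, np.float32(-0.684)), (-4, np.float32(-0.741)), (-2, np.float32(-0.782)), (0, np.float32(-0.805)), (2, np.float32(-0.783)), (4, np.float32(-0.735)), (8, np.float32(-0.612))]
foot
[ 7.96700e-01  1.08300e-01 -5.00000e-04  1.52566e+01] -1.835 start -1.723
[ 7.96700e-01  1.08300e-01 -5.00000e-04  1.52554e+01] -1.835 start -1.723
yaw scan [(-8, np.float32(-1.3)), (-4, np.float32(-1.674)), (-2, np.float32(-1.789)), (0, np.float32(-1.835)), (2, np.float32(-1.79)), (4, np.float32(-1.697)), (8, np.float32(-1.459))]
housing
[ 8.02400e-01  1.09900e-01 -3.50000e-03  1.17382e+01] -2.112 start -1.82
[ 8.02400e-01  1.09900e-01 -3.50000e-03  1.17321e+01] -2.112 start -1.82
yaw scan [(-8, np.float32(-1.786)), (-4, np.float32(-2.006)), (-2, np.float32(-2.073)), (0, np.float32(-2.112)), (2, np.float32(-2.022)), (4, np.float32(-1.887)), (8, np.float32(-1.896))]
```

The camera yaw comes out at about 13.7° and the flask at about 10–12°. The flask's fitted y is pinned at its bound, so I'll check for tilt by fitting with tilt free and position tight.

```bash
cat > tilt.py <<'E'
from fit import *
from scipy.spatial.transform import Rotation as Ro
def tfit(name,tcp,yaw0,half,zg=.0865,z0=None):
    s,g=gray(name); b=box(.05,.068,0,.05); E=np.array([b[k] for k in('b0','b3','v0','v1','v3')]); w=np.linspace(.06,.94,25)
    C=-s['R'].T@s['t']
    def cost(p):
        R=Ro.from_euler('zyx',[p[2],p[4],p[3]],degrees=True).as_matrix(); piv=np.array([tcp[0]+p[0],tcp[1]+p[1],tcp[2]-.164])
        T=lambda X:(X-[0,0,zg])@R.T+piv
        X=T(E[:,0,None]*(1-w)[None,:,None]+E[:,1,None]*w[None,:,None])
        ax=T(np.array([[0,0,.062],[0,0,.108]]))                      # neck silhouette
        side=np.cross(R[:,2],ax.mean(0)-C);side*=.019/np.linalg.norm(side)
        N=np.array([[ax[0]+k*side,ax[1]+k*side] for k in(-1,1)]); N=N[:,0,None]*(1-w)[None,:,None]+N[:,1,None]*w[None,:,None]
        X=np.concatenate([X,N]); P=w2px(s,X).reshape(-1,25,2); d=P[:,-1]-P[:,0]; n=np.c_[-d[:,1],d[:,0]]/np.linalg.norm(d,axis=1)[:,None]
        f=lambda k:mc(g,[(P[...,1]+k*n[:,None,1]).ravel(),(P[...,0]+k*n[:,None,0]).ravel()],order=1).reshape(len(P),25)
        return -np.minimum(np.abs((f(1)-f(-1)).mean(1)),.35).sum()
    x0=np.array([0,0,yaw0,0,0.]);half=np.array(half,float)
    o=DE(cost,list(zip(x0-half,x0+half+1e-9)),seed=0,maxiter=100,popsize=14,tol=1e-6);print(name,'dx dy yaw rollx pitchy',o.x.round(4),round(o.fun,3))
if __name__=='__main__':
    for h in ([.004,.004,12,0,0],[.012,.012,12,0,0],[.003,.003,12,10,10],[.003,.003,12,10,0]):
        tfit('s4',[.5716,.0524,.381],12,h)
    for h in ([.004,.004,12,0,0],[.012,.012,12,0,0],[.003,.003,12,10,10]): tfit('s3',[.4697,.075,.2505],-22,h)
E
python3 tilt.py
```

```text
s4 dx dy yaw rollx pitchy [4.0000e-03 3.2000e-03 3.5883e+00 0.0000e+00 0.0000e+00] -1.336
s4 dx dy yaw rollx pitchy [0.0042 0.0036 3.4802 0.     0.    ] -1.337
s4 dx dy yaw rollx pitchy [ 1.9000e-03 -4.0000e-04  8.0785e+00  6.8635e+00 -3.0780e-01] -1.483
s4 dx dy yaw rollx pitchy [2.2000e-03 1.0000e-04 8.0934e+00 6.2975e+00 0.0000e+00] -1.482
s3 dx dy yaw rollx pitchy [-1.10000e-03  4.00000e-03 -2.06802e+01  0.00000e+00  0.00000e+00] -1.02
s3 dx dy yaw rollx pitchy [ 3.00000e-04  1.20000e-02 -2.36142e+01  0.00000e+00  0.00000e+00] -1.175
s3 dx dy yaw rollx pitchy [ 4.00000e-04  3.00000e-03 -1.58395e+01 -6.93350e+00  6.23480e+00] -1.151
```

The fits can't exclude a swing of about 6° about the finger axis, and the limit is 8°. There is plenty of time, so I'll set the flask down on its old spot (which squares it up), regrip with the yaw already right, and carry it gently.

```bash
python3 - <<'E'
from h import *
P=[.4697,.0750]; o=[180,0,98]
r.servo_line([*P,.381],o,speed=.06)
r.servo_line([*P,.262],speed=.08)
for z in(.257,.254,.2515):
    r.servo_line([*P,z],speed=.02); s=r.sense();print(z,s['clock'],s['contact_force'],s['torque'])
    if s['contact_force'][2]>8: break
r.let_go(); r.wait(.4); snap('scene','s5.png')
r.servo_line([*P,.2505],speed=.02)
r.grab(45); r.wait(.2); s=r.sense();print(s['clock'],s['tcp_pos'],s['opening'],s['gripper_force'],s['contact_force'])
snap('scene','s6.png')
r.servo_line([*P,.381],speed=.05); r.wait(.2);snap('scene','s7.png')
r.servo_line([.5716,.0524,.381],speed=.03); r.wait(.4);snap('scene','s8.png'); s=r.sense();print(s['clock'],s['tcp_pos'],s['orientation'],s['opening'],s['gripper_force'],s['contact_force'])
E
python3 - <<'E'
from tilt import *
for n,t in(('s5',[.4697,.075,.2505]),('s6',[.4697,.075,.2505]),('s7',[.4697,.075,.381]),('s4',[.5716,.0524,.381]),('s8',[.5716,.0524,.381])):
    tfit(n,t,13,[.003,.003,10,10,0]); tfit(n,t,13,[.008,.008,10,0,0])
E
```

```text
0.257 24.0167 [ 0.5984302   0.20236764 -3.12480225] [-0.08988804 -0.02035979  0.0238885 ]
0.254 24.3167 [ 0.21272656  0.37393392 -2.97722291] [-0.0572705   0.03196188  0.00032709]
0.2515 24.5917 [ 0.77030876  0.79883359 -2.83877642] [-0.09010087  0.042954   -0.01984691]
27.25 [0.46967046 0.07502044 0.25045825] 0.0368688367317732 44.98500956688076 [-0.16703774  0.732252   -0.51025297]
34.3917 [0.57159736 0.05240641 0.38101009] [ 1.79998890e+02 -7.51131413e-04  9.80021380e+01] 0.03675968723945531 44.98269058763981 [ 0.09303661  0.09471845 -3.41935543]
s5 dx dy yaw rollx pitchy [1.30000e-03 3.00000e-03 1.09839e+01 9.94100e-01 0.00000e+00] -1.291
s5 dx dy yaw rollx pitchy [1.5000e-03 8.0000e-03 1.1956e+01 0.0000e+00 0.0000e+00] -1.405
s6 dx dy yaw rollx pitchy [2.4000e-03 2.4000e-03 9.6681e+00 1.4538e+00 0.0000e+00] -1.312
s6 dx dy yaw rollx pitchy [2.7000e-03 3.3000e-03 9.2986e+00 0.0000e+00 0.0000e+00] -1.306
s7 dx dy yaw rollx pitchy [2.2000e-03 1.5000e-03 3.0000e+00 2.8549e+00 0.0000e+00] -1.466
s7 dx dy yaw rollx pitchy [0.003  0.0035 3.     0.     0.    ] -1.445
s4 dx dy yaw rollx pitchy [2.2000e-03 1.0000e-04 8.0932e+00 6.2950e+00 0.0000e+00] -1.482
s4 dx dy yaw rollx pitchy [0.0042 0.0036 3.4814 0.     0.    ] -1.337
s8 dx dy yaw rollx pitchy [ 1.8000e-03 -6.0000e-04  8.5833e+00  6.1475e+00  0.0000e+00] -1.373
s8 dx dy yaw rollx pitchy [1.60000e-03 6.10000e-03 1.02736e+01 0.00000e+00 0.00000e+00] -1.272
```

On the way down, with the base nominally 1 mm above the table, there was no contact. A 6° tilt would have touched, so the apparent tilt is fit bias. Position and yaw estimates are well within tolerance, so I'm handing in.

```bash
python3 -c "
from h import *
s=r.sense();print(s['clock'],abs(s['joint_vel']).max(),s['opening'],s['gripper_force']);print(r.hand_in())"
```

```text
34.3917 0.0547656626441004 0.03675968723945531 44.98269058763981
the job is handed in; nothing more can be done
None
```

I seated the small stopper in the flask and handed the job in at 34 s with the flask held motionless in front of the lens. By my image estimates it is inside all the tolerances; the hand-in returned no verdict, and I viewed 11 pictures, one over the limit of 10.

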